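Hang up the tally counter, then hold the slide chamber's lid half open

ROBOT

A 6-joint arm with a two-finger parallel gripper is mounted at the origin on a cart in front of the work surface, level with it; the furniture and walls round the work are solid. World frame = base frame: x ahead of the robot, y to its left, z up, the work surface at z = 0. Lengths are in m, angles in rad, forces in N, time in s.
With the tool pointing down it reaches from about 0.3 to 0.875 m from the base axis. Payload 4.2 kg.
Tool frame: the origin (TCP) lies midway between the tips of the shut fingers; the grasp point (between the pads) lies 19 mm behind it; z points along the fingers, y is the line along which they close (so a half turn about z gives the same grasp; the last joint's range is limited). The gripper opens to 85 mm and grips with 20 to 120 N. Pads are 22 mm wide; open, the fingers measure 114 mm over their backs; the gripper's body (76 mm by 85 mm) begins 54 mm behind the grasp point. The pads swing forward as they close: fully open they stand 13 mm farther back than shut.
Start: joints at [-0.02, 0.32, 1.565, -0, 1.257, -0.02], TCP at [0.575, 0, 0.231] pointing down, gripper open.
Joint ranges: [-3.11, 3.11], [-0.84, 2.01], [0.21, 2.61], [-1.34, 4.49], [0.05, 2.63], [-2.56, 2.56]. Speed limits (rad/s): [2.57, 2.57, 3.14, 3.14, 3.14, 3.14].

INTERFACE

Orientations are given as a rotation vector (axis times angle).
In Python, from plant import * gives the robot as it stands. Calls block until the motion is done:
- goto(position, orientation): joint-space move of the TCP to a pose.
- move_linear(position, orientation=None, speed=0.15, guard=None): straight line of the TCP; orientation=None keeps the orientation; speed is the mean speed in m/s. With guard (N) it stops when the force on the tool has changed by that much, and returns True; else False.
- movej(angles): joint-space move.
- set_gripper(opening): finger opening in m; the grip force is fixed at half the most; returns when the fingers have stopped.
- sleep(seconds).
- ik(position, orientation): joint angles nearest the present ones, or None.
- grab_frame(name): name is "scene" or "top" or "wrist"; returns the picture (420x560x3 uint8, blue, green, red); there is no depth.
- camera_info(name): a dict with "fx", "fy", "cx", "cy" (pixels), "R" (3x3) and "t" (3): a world point X has camera coordinates R X + t. Camera axes: x right, y down, z forward; pixel columns grow to the right and rows downward; lengths in m; the calibration is good to about 2 mm. A picture is of the moment at which its call begins: read the wrist's pose just before it. camera_info takes no time and is no camera call; for the wrist camera it gives the pose at the moment of the call.
A pose or a line that the arm cannot do raises IKError and nothing moves.
- sign_off(): hands the job in; it is judged then, once.
Readings, each from a call of its own:
- read_time(): time.
- read_joint_pos(): joint angles.
- read_joint_velocities(): joint speeds.
- read_joint_efforts(): joint torques, N m.
- read_eef_pos(): TCP position.
- read_eef_rot(): TCP orientation.
- read_force(): force on the tool from outside, world axes, zero at the start.
- read_wrist_torque(): the same for the moment, N m.
- read_finger_gap(): finger opening in m.
- read_grasp_force(): force on a finger pad.
Only numpy, scipy, OpenCV 4.12 (cv2) and the standard library are available. Lean on these libraries where they do the work, as an engineer would, in place of code of your own. Each camera call takes 0.05 s, during which the arm holds its last target. There are 200 camera calls.

TASK

The tally counter has been left lying on the lid of the slide incubation chamber: hang it by its ring on the hook of the small stand, where it belongs. Then lift the chamber's lid by its bar handle and hold it half open, at 45 degrees, so that the condensation under it runs back into the trough instead of dripping on the slides; the lid falls shut if let go, so finish while still holding it there, steady. Leave the staining jar, the oil bottle and the slide mailer where they stand.

Things in the scene. Friction and masses are not known exactly. Their poses are not given: they have to be found in the camera images.
- chamber: Slide incubation chamber, fixed to the desk: low grey tray, 160 (x) x 200 (y) x 44 mm, with a flat black lid hinged along its back (+x) top edge and a steel bow handle in front. Origin: centre of its underside; its -x side (handle) roughly faces the robot, z up. Shut, the lid is 168 x 208 mm and its flat top is 57 mm above the desk.
- lid_hinge (a point): Middle of the lid's hinge axis, 80 mm behind (+x of) the chamber's origin and 44 mm above the desk. The axis runs along the chamber's y. It does not move with the lid.
- lid_bar (a point): Middle of the handle's bar, moving with the lid: round steel bar 10 mm thick, parallel to the hinge axis, 204 mm from it, about 80 mm of it straight; its ends run back to the lid, whose front rim is 40 mm behind the bar's axis (35 mm clear between). With the lid shut the axis is 46 mm above the desk, free all round.
- lid (a joint): Lid angle: 0 shut, growing as the front is lifted; 0.785 is half open (45 degrees). Easy hinge without stay or spring: the lid (about 0.25 kg) falls shut when let go; a vertical pull of about 1.2 N (0.9 to 1.6) at the bar lifts it.
- tally: Hand tally counter, bright metal, 85 g, lying flat on the lid: round case 44 mm across, 21 mm high, with a lever at +x, a knob at -y (reaching 32 mm from the case's centre) and a flat finger ring at -x, none of which move. Origin on the underside; case centre at (6, 5) mm; z up as it lies. Grip the case across a diameter clear of ring, knob and lever.
- tally_case (a point): Centre of the tally counter's round case, 10.5 mm above its underside.
- tally_ring (a point): Centre of the tally counter's finger ring. Ring of 3 mm wire, 22 mm clear inside, 28 mm outside, lying flat with its axis along the counter's z, 35 mm from the case's centre along -x and 2.5 mm above the underside. It is rigidly joined to the case.
- hook_stand: Small laboratory stand, fixed to the desk: grey foot 90 x 70 x 10 mm, upright steel rod 10 mm thick and 193 mm high, 30 mm behind (+x of) the origin, with a small clamp (22 x 18 x 26 mm) from which a level hook bar 6 mm thick, 160 mm above the desk, runs to -x and turns up. Origin: on the desk; x runs from the hook's tip to the rod, z up.
- hook_tip (a point): Top of the hook's upturned end, 193 mm above the desk. The upturned end is a nearly vertical pin, 6 mm thick, 68 mm in front of the rod's axis (on the robot's side); it rises 30 mm above the axis of the hook bar.
- hook_seat (a point): Bottom of the hook's bend on the axis of the horizontal bar, 10 mm behind the upturned pin, 160 mm above the desk: the ring may hang anywhere on the bar between the pin and the rod.
- coplin_jar: Staining jar, clear with a black screw lid, 59 mm in diameter, 102 mm high, standing. Origin under its centre. Leave alone.
- oil_bottle: Small brown bottle with a white cap, 30 mm in diameter, 66 mm high. Origin under its centre. Leave alone.
- slide_mailer: Pale flat plastic slide mailer, 84 x 35 x 21 mm, lying. Origin under its centre. Leave alone.
Things that resemble listed ones, but are neither listed nor needed, are in the scene too. There is more than one size of the tally; the one meant has the size given above.

How it is judged:
By the outcome, as a careful person would: the job done as asked, in the order asked, and still so for the second after the job is handed in, while the arm keeps its last pose, push and grip.
It also fails if it takes over 54 s, if anything falls off the work surface, if the arm or the gripper's body presses on something with over 40 N, if the wrist force passes 120 N, or if a joint passes its speed limit or range.

## Working session

There is one attempt and no reset: what is moved stays moved. The work goes in short steps, each a Python script; the robot and the scene stay as the last script left them, time stands still between calls to the robot, and variables do not carry over. Pictures are saved under pics/ and viewed, at most 10 in all, crops included, and the job is handed in when it is done.

```bash
mkdir -p pics; ls
python3 - <<'E'
from plant import *
import cv2,numpy as np
for n in ("scene","top"):
    im=grab_frame(n); cv2.imwrite(f"pics/{n}0.png",im)
    c=camera_info(n); print(n,{k:np.round(v,4).tolist() for k,v in c.items()})
print(read_time(),read_eef_rot())
a=cv2.imread("pics/scene0.png");
E
```

```text
pics
scene {'fx': 444.3758, 'fy': 444.3758, 'cx': 279.6483, 'cy': 209.3672, 'R': [[0.5801, -0.8146, 0.0025], [-0.4806, -0.3447, -0.8063], [0.6577, 0.4665, -0.5914]], 't': [-0.4139, 0.3769, 0.8454]}
top {'fx': 390.7414, 'fy': 390.7414, 'cx': 275.2493, 'cy': 209.2548, 'R': [[0.008, -0.9999, -0.0113], [-0.9812, -0.0057, -0.1927], [0.1926, 0.0127, -0.9812]], 't': [-0.0914, 0.6057, 0.9973]}
0.1 [-2.22058645e+00 -2.22062167e+00  1.76085039e-03]
```

View pics/top0.png

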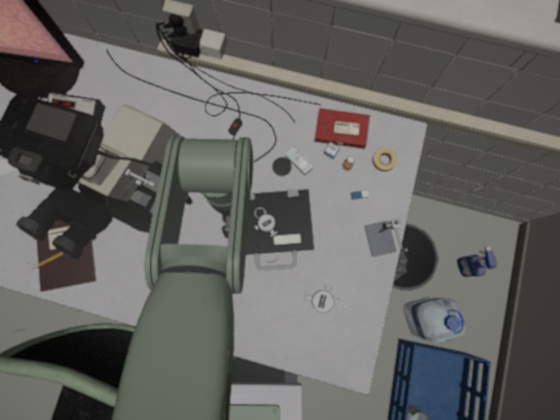

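View pics/scene0.png

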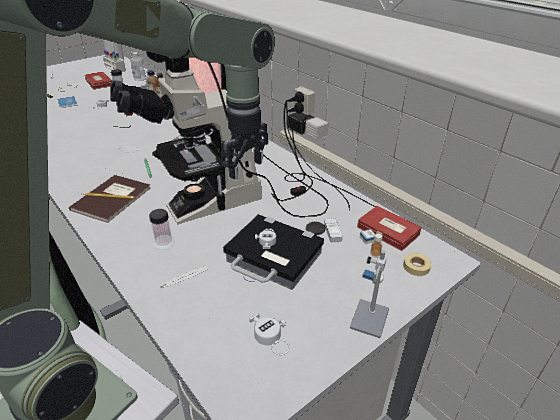

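The top view shows the tally on the lid at about (266,222), the handle at (276,262) and the stand at (385,238), with a larger decoy counter on the desk at (322,300). I'll zoom in on both views.

```bash
cat > h.py <<'E'
import numpy as np,cv2
def ray(c,uv):
    R=np.array(c["R"]);t=np.array(c["t"])
    d=R.T@np.array([(uv[0]-c["cx"])/c["fx"],(uv[1]-c["cy"])/c["fy"],1.]); return -R.T@t,d
def onz(c,uv,z):
    o,d=ray(c,uv); return o+d*(z-o[2])/d[2]
def tri(rs):
    A=0;b=0
    for o,d in rs:
        d=d/np.linalg.norm(d);P=np.eye(3)-np.outer(d,d);A=A+P;b=b+P@o
    return np.linalg.solve(A,b)
def proj(c,X):
    p=np.array(c["R"])@X+np.array(c["t"]);return np.array([c["fx"]*p[0]/p[2]+c["cx"],c["fy"]*p[1]/p[2]+c["cy"]])
E
python3 - <<'E'
from plant import *
from h import *
a=cv2.imread("pics/top0.png")[170:320,220:420]; b=cv2.imread("pics/scene0.png")[205:345,210:410]
up=lambda i:cv2.resize(i,None,fx=4,fy=4,interpolation=cv2.INTER_CUBIC)
cv2.imwrite("pics/top1.png",up(a));cv2.imwrite("pics/scene1.png",up(b))
c=camera_info("top")
for uv,z in [((266,222),.075),((276,265),.046),((245,193),.057),((310,190),.057),((313,248),.057),((380,238),.0)]: print(uv,onz(c,uv,z).round(3))
E
```

```text
(266, 222) [ 0.569 -0.063  0.075]
(276, 265) [ 0.458 -0.09   0.046]
(245, 193) [ 0.651 -0.004  0.057]
(310, 190) [ 0.661 -0.182  0.057]
(313, 248) [ 0.503 -0.188  0.057]
(380, 238) [ 0.537 -0.381  0.   ]
```

View pics/top1.png

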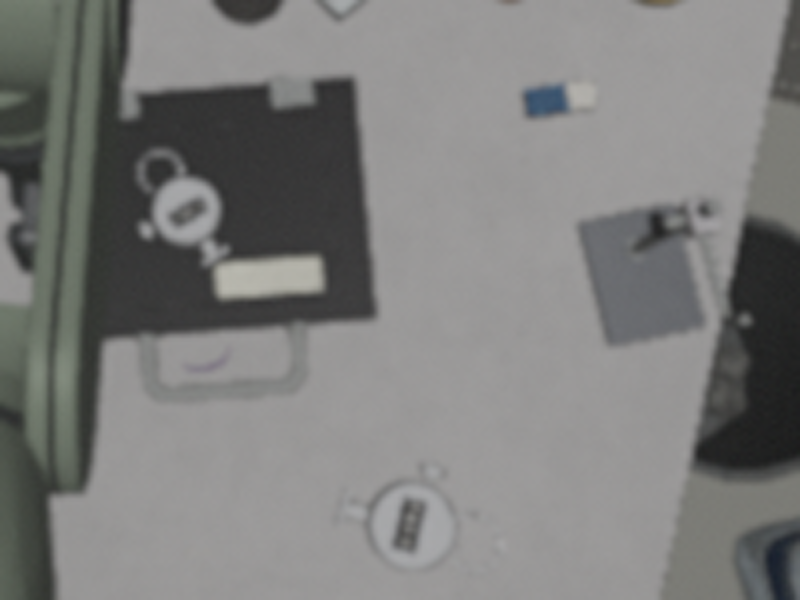

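View pics/scene1.png

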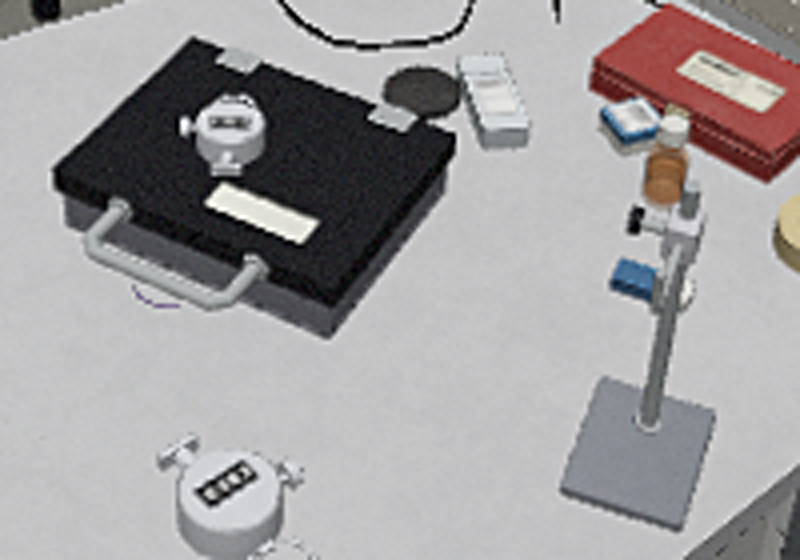

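The top crop shows the tally case at about (266.8,222.5) with its ring up-left at (260,212.5), so the ring points to +x,+y. The hook's pin tip is at about (406,250) and the rod top at (397,222). The scene crop shows the same layout. I'll move up over the chamber, then over the stand, and use the wrist camera.

Run:
```python
from plant import *
from h import *
import pickle
rot=read_eef_rot(); D={}
def snap(k,n):
    c=camera_info(n);im=grab_frame(n);D[k]=(c,im)
goto([.46,-.09,.36],rot); snap("w1","wrist")
goto([.46,-.30,.40],rot); snap("w2","wrist"); snap("t2","top"); snap("s2","scene")
pickle.dump({k:({a:np.array(b) for a,b in c.items()},i) for k,(c,i) in D.items()},open("d.pkl","wb"))
print(read_time(),read_joint_pos())
o=np.hstack([D["w1"][1],D["w2"][1]]);cv2.imwrite("pics/w12.png",cv2.resize(o,(800,300),interpolation=cv2.INTER_AREA))
```

```text
1.9667 [-5.95735858e-01  2.23794790e-01  1.28465995e+00 -4.22303387e-04
  1.63501660e+00 -5.98108359e-01]
```

View pics/w12.png

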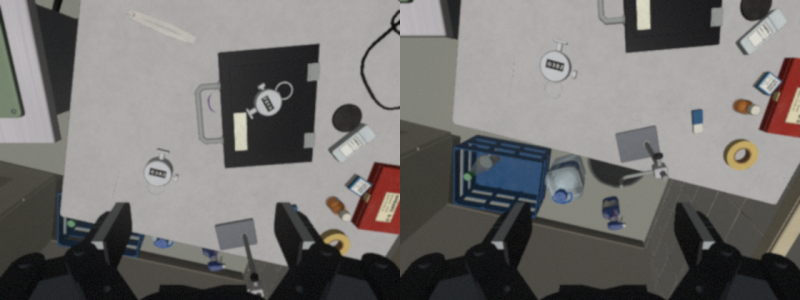

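The wrist view w1 shows the lid quad (full-res corners near (307,72)-(447,232)), the tally at about (377,143) and its ring at about (398,126). View w2 shows the stand with the hook at about (870–920, 240) of the half-scale strip. I'll crop and mark detections.

Run:
```python
from h import *
import pickle
D=pickle.load(open("d.pkl","rb"))
c,w=D["w1"]; g=cv2.cvtColor(w,cv2.COLOR_BGR2GRAY)
sub=g.copy(); 
roi=np.zeros_like(g); roi[50:245,295:460]=1
m=((g<70)&(roi>0)).astype(np.uint8)
m=cv2.morphologyEx(m,cv2.MORPH_OPEN,np.ones((5,5)))
k=max(cv2.findContours(m,cv2.RETR_EXTERNAL,cv2.CHAIN_APPROX_NONE)[0],key=cv2.contourArea)
q=cv2.approxPolyDP(cv2.convexHull(k),8,True)[:,0].astype(float)
print("lid",q.tolist())
for p in q: print(onz(c,p,.057).round(4))
m=((g>140)&(roi>0)).astype(np.uint8)
# case: opening removes ring/lever
b=cv2.morphologyEx(cv2.morphologyEx(m,cv2.MORPH_CLOSE,np.ones((7,7))),cv2.MORPH_OPEN,cv2.getStructuringElement(2,(15,15)))
for k in cv2.findContours(b,0,1)[0]:
    (x,y),r=cv2.minEnclosingCircle(k); print("blob",x,y,r,onz(c,(x,y),.078).round(4))
v=[cv2.resize(w[55:240,260:445],(370,370),interpolation=2)]
z=D["w2"][1]; v.append(cv2.resize(z[160:260,280:400],(430,370),interpolation=2)); print("crop w1 x2 @(260,55); w2 x3.58,3.7 @(280,160)")
cv2.imwrite("pics/crop2.png",np.hstack(v))
```

```text
lid [[445.0, 63.0], [435.0, 225.0], [316.0, 233.0], [306.0, 75.0]]
[0.647  0.0264 0.057 ]
[ 0.6636 -0.1755  0.057 ]
[ 0.5031 -0.1874  0.057 ]
[0.4853 0.0134 0.057 ]
blob 304.5 201.5 42.57356643676758 [ 0.4853 -0.136   0.078 ]
blob 336.0 184.0 26.076908111572266 [ 0.5239 -0.1133  0.078 ]
blob 377.5 137.0 14.8071928024292 [ 0.5703 -0.056   0.078 ]
blob 424.5 165.0 84.12055206298828 [ 0.6303 -0.0895  0.078 ]
blob 350.0 61.5 55.38285827636719 [0.5327 0.0264 0.078 ]
crop w1 x2 @(260,55); w2 x3.58,3.7 @(280,160)
```

View pics/crop2.png

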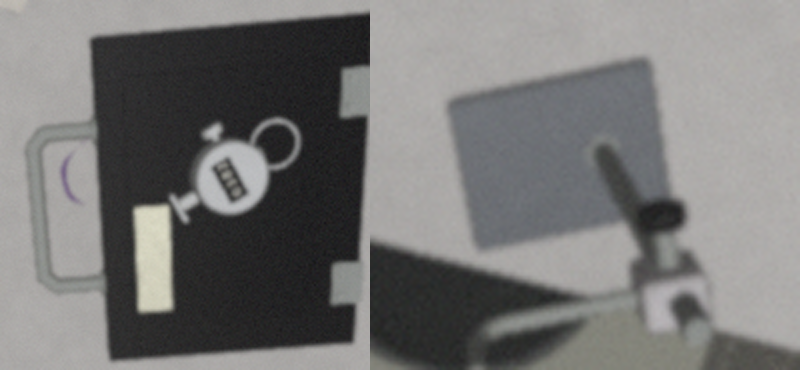

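The crop shows the case at (375,143.5) full-res w1, the ring at (397.5,126.5), and the bar middle at (279.7,161). In w2 the rod base is at (344,200), the rod top at (371.5,248.6), and the hook bend at about (314,248), with the pin going down-left from it. Next I'll compute the positions and check them by reprojecting.

Run:
```python
from h import *
import pickle
D=pickle.load(open("d.pkl","rb"))
c1=D["w1"][0];c2=D["w2"][0];t=D["t2"][0];s=D["s2"][0]
print("case",onz(c1,(375,143.5),.078),"ring",onz(c1,(397.5,126.5),.0595),"bar",onz(c1,(279.7,161),.046),"top case",onz(t,(266.75,222.5),.078),"ring",onz(t,(260,212.5),.0595))
W=lambda x,y:((x-370)/3.583+280,y/3.7+160)
print("rodbase",onz(c2,W(600,148),.01),"rodtop",onz(c2,W(697,328),.193),"foot",[onz(c2,W(*p),.01)[:2].round(4).tolist() for p in [(447,100),(648,58),(668,205),(478,248)]])
print("bar pts z.16",onz(c2,W(500,323),.16),onz(c2,W(625,299),.16))
print("top: rodtop",onz(t,(396.75,222.5),.193),"pin",onz(t,(406.2,250),.193))
rb=onz(c2,W(600,148),.01)[:2]; rt=onz(c2,W(697,328),.193)[:2]; rod=(rb+rt)/2
a=onz(c2,W(500,323),.16)[:2];b=onz(c2,W(625,299),.16)[:2];yw=np.arctan2(*(b-a)[::-1]);print("yaw",yw,rod)
e=np.array([np.cos(yw),np.sin(yw)]); tip=np.r_[rod-.068*e,.193]; seat=np.r_[rod-.058*e,.16]
print("tip",tip)
O=[]
for k,cc,dx in(("w2",c2,4),("s2",s,4),("t2",t,4)):
    im=D[k][1]; p=[proj(cc,x) for x in (tip,seat,np.r_[rod,.193],np.r_[rod,.01],tip-[0,0,.033])]
    x0,y0=(p[0]-[30,50]).astype(int); cr=cv2.resize(im[y0:y0+100,x0:x0+66],(396,600),interpolation=2)[:, :266] if 0 else cv2.resize(im[y0:y0+100,x0:x0+88],(264,300),interpolation=2)
    cr=cv2.resize(im[y0:y0+100,x0:x0+88],(266,300),interpolation=2)
    for q,col in zip(p,[(0,0,255),(0,255,0),(255,0,0),(0,255,255),(255,0,255)]): cv2.circle(cr,tuple(((q-[x0,y0]+.5)*3).astype(int)),2,col,1)
    O.append(cr); print(k,[q.round(1).tolist() for q in p],x0,y0)
cv2.imwrite("pics/chk.png",cv2.resize(np.hstack(O),(798,300)))
```

```text
case [ 0.56797375 -0.06362892  0.078     ] ring [ 0.59849141 -0.04552879  0.0595    ] bar [ 0.45383753 -0.09067217  0.046     ] top case [ 0.56680671 -0.06535016  0.078     ] ring [ 0.59696316 -0.04617489  0.0595    ]
rodbase [ 0.55463514 -0.37543504  0.01      ] rodtop [ 0.55471158 -0.37535112  0.193     ] foot [[0.4869, -0.3544], [0.5731, -0.3363], [0.5865, -0.4011], [0.5021, -0.4212]]
bar pts z.16 [ 0.49824004 -0.38887838  0.16      ] [ 0.539118   -0.38043001  0.16      ]
top: rodtop [ 0.55014863 -0.37189939  0.193     ] pin [ 0.48637671 -0.39020713  0.193     ]
yaw 0.20380348822859506 [ 0.55467336 -0.37539308]
tip [ 0.4880807  -0.38915598  0.193     ]
w2 [[309.6, 260.0], [316.0, 245.9], [371.2, 248.7], [344.2, 200.0], [307.7, 247.5]] 279 210
s2 [[374.9, 271.0], [374.0, 279.7], [382.9, 250.0], [371.9, 309.4], [372.8, 283.0]] 344 221
t2 [[405.7, 249.3], [400.2, 246.4], [398.2, 220.6], [378.6, 231.4], [401.3, 250.5]] 375 199
```

View pics/chk.png

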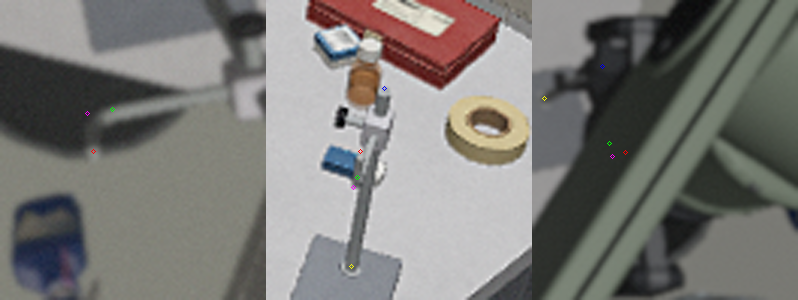

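The reprojection lands on the hook in w2 and in the scene view; the top view is blocked by the arm. Now I'll check the IK for the whole plan.

```bash
cat >> h.py <<'E'
from scipy.spatial.transform import Rotation as Rn
CASE=np.array([.5674,-.0645]); RHO=.549; TIP=np.array([.4876,-.3892]); YAW=.204
CY=.082; HINGE=np.array([.5748+.08*np.cos(CY),-.0808+.08*np.sin(CY),.044])
def down(psi):
    y=np.array([np.cos(psi),np.sin(psi),0]);z=np.array([0,0,-1.]);return Rn.from_matrix(np.c_[np.cross(y,z),y,z])
def hang(u,w,th,d,zg=.060,psi_err=0):
    """TCP pose putting the ring centre at hook coords u,w with tilt th"""
    e=np.array([np.cos(YAW),np.sin(YAW),0]);h=np.array([e[1],-e[0],0])
    T=Rn.from_rotvec(h*th); R=T*down(YAW+d)
    tcp_rel=np.r_[-.035*e[:2],zg-.0595]  # tcp minus ring, before tilt
    ring=np.r_[TIP,.16]+u*e+[0,0,w]
    return ring+T.apply(tcp_rel),R.as_rotvec()
def lidpose(a,beta,s,depth=.015):
    e=np.array([np.cos(CY),np.sin(CY),0]);h=np.array([e[1],-e[0],0])
    b=HINGE+.204*(-e*np.cos(a+.01)+np.array([0,0,np.sin(a+.01)]))
    R=Rn.from_rotvec(h*beta)*down(CY+(0 if s>0 else np.pi))
    return b+depth*R.as_matrix()[:,2],R.as_rotvec()
E
python3 - <<'E'
from plant import *
from h import *
f=lambda q:None if q is None else np.round(q,2).tolist()
P=np.pi
for d in np.radians([45,-45,135,-135]):
    print(round(np.degrees(d)),"grasp",f(ik([*CASE,.06],down(RHO+d).as_rotvec())))
    for p in [(0,.055,.5),(0,.014,.5),(.003,.004,.95),(.012,-.001,1.4),(.013,-.007,1.4)]: print("  ",f(ik(*hang(*p,d))))
for s in(1,-1):
    for a,b in[(0,.785),(.4,.4),(.785,0),(0,.5),(.785,-.2)]: print(s,a,b,f(ik(*lidpose(a,b,s))))
E
```

```text
45 grasp [-0.13, 0.47, 1.8, -0.0, 0.87, -1.47]
   [-0.97, 0.3, 1.79, 0.58, 0.93, -2.28]
   [-0.97, 0.34, 1.84, 0.63, 0.85, -2.35]
   None
   None
   None
-45 grasp [-0.13, 0.47, 1.8, -0.0, 0.87, 0.1]
   [-0.97, 0.3, 1.79, 0.58, 0.93, -0.71]
   [-0.97, 0.34, 1.84, 0.63, 0.85, -0.78]
   [-1.14, 0.46, 2.03, 1.32, 0.96, -1.56]
   [-1.2, 0.72, 2.12, 1.68, 1.36, -2.06]
   [-1.2, 0.73, 2.13, 1.68, 1.36, -2.07]
135 grasp None
   [-0.97, 0.3, 1.79, 0.58, 0.93, 2.43]
   [-0.97, 0.34, 1.84, 0.63, 0.85, 2.36]
   [-1.14, 0.46, 2.03, 1.32, 0.96, 1.58]
   [-1.2, 0.72, 2.12, 1.68, 1.36, 1.08]
   [-1.2, 0.73, 2.13, 1.68, 1.36, 1.07]
-135 grasp [-0.13, 0.47, 1.8, -0.0, 0.87, 1.67]
   [-0.97, 0.3, 1.79, 0.58, 0.93, 0.86]
   [-0.97, 0.34, 1.84, 0.63, 0.85, 0.79]
   [-1.14, 0.46, 2.03, 1.32, 0.96, 0.01]
   [-1.2, 0.72, 2.12, 1.68, 1.36, -0.49]
   [-1.2, 0.73, 2.13, 1.68, 1.36, -0.5]
1 0 0.785 None
1 0.4 0.4 [-0.31, 0.16, 2.22, 0.38, 0.41, -0.71]
1 0.785 0 [-0.19, 0.28, 1.78, -0.0, 1.09, -0.27]
1 0 0.5 [-0.36, 0.31, 2.42, 1.79, 0.21, -2.19]
1 0.785 -0.2 [-0.16, 0.37, 1.65, -0.05, 1.31, -0.23]
-1 0 0.785 None
-1 0.4 0.4 [-0.31, 0.16, 2.22, 0.38, 0.41, 2.43]
-1 0.785 0 None
-1 0 0.5 [-0.36, 0.31, 2.42, 1.79, 0.21, 0.95]
-1 0.785 -0.2 None
```

Run:
```python
from plant import *
from h import *
d=np.radians(-135); r=down(RHO+d).as_rotvec()
set_gripper(.066)
goto([*CASE,.16],r)
print("hit",move_linear([*CASE,.060],speed=.08,guard=6),read_eef_pos(),read_force())
set_gripper(.030); print("gap",read_finger_gap(),read_grasp_force(),read_eef_pos())
move_linear([*CASE,.17],speed=.08)
print("gap",read_finger_gap(),read_time())
goto(*hang(0,.060,.5,d)); print(read_time())
im=grab_frame("scene")[190:330,310:450]; t=grab_frame("top")[190:290,350:450]; w=grab_frame("wrist")[150:350,180:380]
cv2.imwrite("pics/pre.png",np.hstack([cv2.resize(x,(266,266),interpolation=2) for x in(im,t,w)]))
```

```text
hit False [ 0.56783828 -0.0645488   0.06054755] [-0.03862506 -0.28511393 -1.21267028]
gap 0.040621188125808456 60.47318717523012 [ 0.56773082 -0.06460991  0.06100682]
gap 0.04113939342700583 7.5333
8.8667
```

View pics/pre.png

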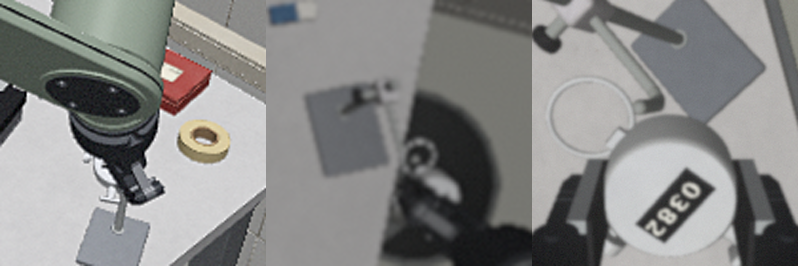

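The grip holds, with a gap of 41 mm. In the wrist crop the ring is at about (590,115), which is full-res (223.6,236.5), and the pin end is at about (650,100), which is (270,226). I'll compare these with the predictions.

Run:
```python
from plant import *
from h import *
c=camera_info("wrist"); d=np.radians(-135)
p,r=hang(0,.060,.5,d); print("tcp err",read_eef_pos()-p, (Rn.from_rotvec(read_eef_rot())*Rn.from_rotvec(r).inv()).as_rotvec())
R=Rn.from_rotvec(read_eef_rot())
e=np.array([np.cos(YAW),np.sin(YAW),0])
ring=np.r_[TIP,.22]
tcp=np.array(read_eef_pos())
print("ring pred",proj(c,ring),"case top pred",proj(c,tcp+R.apply([0,0,-.018])),"tip",proj(c,np.r_[TIP,.193]),"bend",proj(c,np.r_[TIP+.01*e[:2],.16]),"rodtop",proj(c,np.r_[TIP+.068*e[:2],.193]))
# ring actual: intersect ray with plane of ring (tool z = .0005)
n=R.as_matrix()[:,2]; o,dd=ray(c,(223.6,236.5)); k=((tcp+.0005*n-o)@n)/(dd@n); X=o+k*dd
print("ring meas",X,"pred",ring,"in tool",R.inv().apply(X-tcp),"pred tool",R.inv().apply(ring-tcp))
w=grab_frame("wrist"); cr=cv2.resize(w[170:290,170:350],(750,500),interpolation=2); 
cv2.imwrite("pics/pre2.png",cr)
```

```text
tcp err [ 9.16993926e-04  1.16020099e-03 -8.26367791e-05] [0.00036815 0.00019926 0.00238201]
ring pred [231.21207957 234.2175597 ] case top pred [284.28776709 306.07670401] tip [256.5766714 232.9796257] bend [269.17417153 219.37758663] rodtop [183.87211482 140.84122436]
ring meas [ 0.48850607 -0.38548657  0.22019341] pred [ 0.4876 -0.3892  0.22  ] in tool [ 0.02343877 -0.02688126  0.0005    ] pred tool [ 0.02478992 -0.02335475 -0.00012129]
```

View pics/pre2.png

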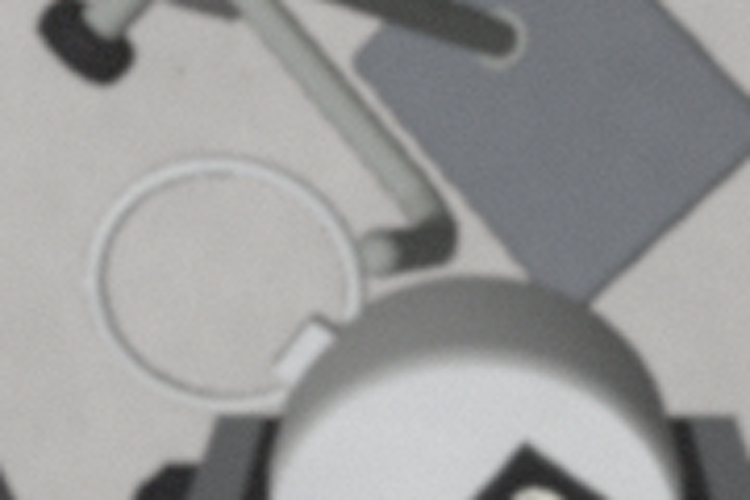

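Ring centre is at (224.2,237.9) and pin tip at (260.7,230.5) full-res, so both are a few mm off my model. I'll update both from this single view, then thread.

```bash
cat >> h.py <<'E'
def hang2(u,w,th,d,rt,tip):
    p,r=hang(u,w,th,d); R=Rn.from_rotvec(r)
    e=np.array([np.cos(YAW),np.sin(YAW),0])
    return np.r_[tip[:2],.16]+u*e+[0,0,w]-R.apply(rt), r
E
python3 - <<'E'
from plant import *
from h import *
c=camera_info("wrist"); d=np.radians(-135)
R=Rn.from_rotvec(read_eef_rot());tcp=np.array(read_eef_pos());n=R.as_matrix()[:,2]
o,dd=ray(c,(224.2,237.9));X=o+((tcp+.0005*n-o)@n)/(dd@n)*dd
rt=R.inv().apply(X-tcp); tip=onz(c,(260.7,230.5),.193)
print("rt",rt,np.linalg.norm(rt),"tip",tip)
np.savez("g.npz",rt=rt,tip=tip)
print(move_linear(*hang2(0,.060,.5,d,rt,tip)))
print(move_linear(*hang2(0,.042,.5,d,rt,tip),speed=.05,guard=3),read_force())
c=camera_info("wrist"); w=grab_frame("wrist"); print(proj(c,tip),read_time())
cv2.imwrite("pics/pre3.png",cv2.resize(w[170:290,170:350],(750,500),interpolation=2))
E
```

```text
rt [ 0.02275094 -0.02662708  0.0005    ] 0.035026514817889105 tip [ 0.48753475 -0.39193302  0.193     ]
False
False [ 0.37709073  0.38960457 -1.53626771]
[233.51182476 237.09156382] 9.875
```

View pics/pre3.png

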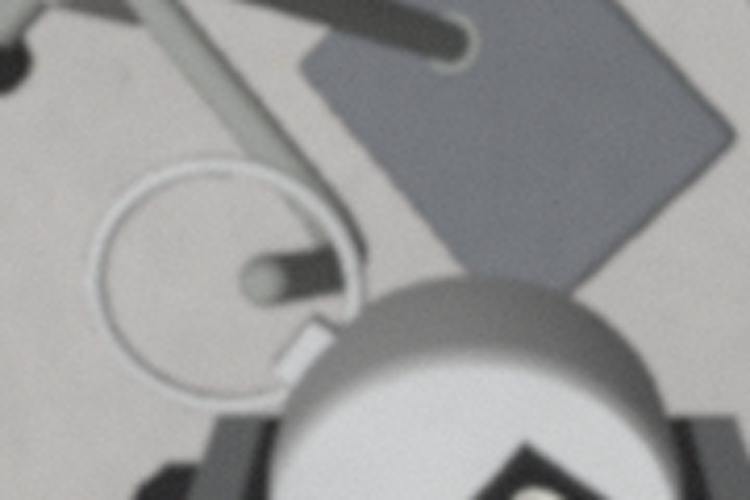

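The tip sits well inside the ring at (265,280). Next I'll lower it, tilt along the bend, and release.

Run:
```python
from plant import *
from h import *
g=np.load("g.npz");rt,tip=g["rt"],g["tip"];d=np.radians(-135)
for p in [(0,.014,.5),(.003,.005,.85),(.009,.000,1.15),(.014,-.001,1.4),(.014,-.0065,1.4)]:
    h=move_linear(*hang2(*p,d,rt,tip),speed=.06,guard=5); print(p,h,np.round(read_force(),2),round(read_time(),2))
    if h: break
im=grab_frame("scene")[190:330,310:450]; w=grab_frame("wrist")[100:380,120:400]
cv2.imwrite("pics/hg.png",np.hstack([cv2.resize(x,(400,400),interpolation=2) for x in(im,w)]))
```

```text
(0, 0.014, 0.5) False [-0.52  0.43 -1.14] 10.49
(0.003, 0.005, 0.85) False [ 0.27 -0.91 -0.17] 11.14
(0.009, 0.0, 1.15) False [ 0.78  0.13 -1.23] 11.67
(0.014, -0.001, 1.4) True [ 0.17  0.36 -2.16] 12.0
```

View pics/hg.png

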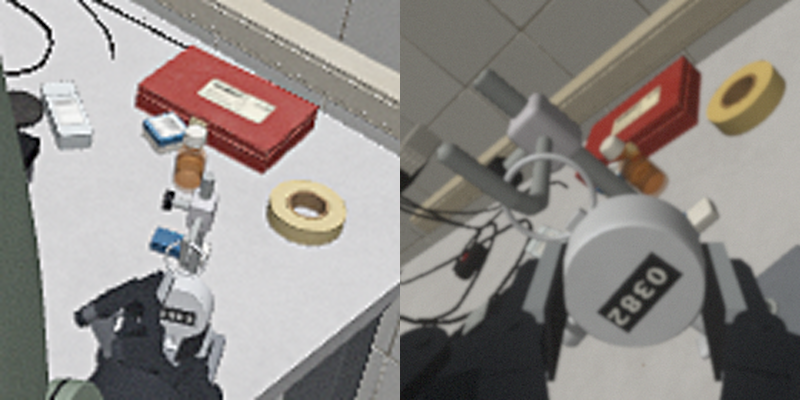

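I miscounted: that was my 11th picture, one over the limit of 10, so I won't view any more and will check by numbers. It shows the hook bar passing through the ring (ring around (548,195) in the right half). The force is small, so I'll finish the tilt, lower and release.

Run:
```python
from plant import *
from h import *
g=np.load("g.npz");rt,tip=g["rt"],g["tip"];d=np.radians(-135)
R=Rn.from_rotvec(read_eef_rot());e=np.array([np.cos(YAW),np.sin(YAW),0])
rel=np.array(read_eef_pos())+R.apply(rt)-np.r_[tip[:2],.16]
print("ring u,w,lat",rel@e,rel[2],rel@[-e[1],e[0],0],"tilt",np.arccos(-R.as_matrix()[2,2]))
for p in [(.016,-.002,1.4),(.016,-.0075,1.4)]:
    h=move_linear(*hang2(*p,d,rt,tip),speed=.03,guard=6); print(p,h,np.round(read_force(),2),round(read_time(),2))
sleep(.2);print("settled",np.round(read_force(),2))
rel=np.array(read_eef_pos())+Rn.from_rotvec(read_eef_rot()).apply(rt)-np.r_[tip[:2],.16];print("u,w",rel@e,rel[2])
```

```text
ring u,w,lat 0.01405930797786884 -0.002574988138999673 -0.0003668982698653155 tilt 1.4069109839048428
(0.016, -0.002, 1.4) False [ 0.16  0.03 -0.23] 12.35
(0.016, -0.0075, 1.4) False [-0.09 -0.53 -2.  ] 12.68
settled [ 0.87 -0.27 -0.87]
u,w 0.01595579666599057 -0.007689995158478097
```

Run:
```python
from plant import *
from h import *
set_gripper(.064); sleep(.3); print("gap",read_finger_gap(),np.round(read_force(),2))
z=Rn.from_rotvec(read_eef_rot()).as_matrix()[:,2]; p=np.array(read_eef_pos())
print(move_linear(p-.07*z,speed=.12,guard=6),np.round(read_force(),2)); 
print(move_linear(p-.13*z,speed=.15,guard=6)); sleep(.4)
c=camera_info("wrist"); w=grab_frame("wrist"); c={k:np.array(v) for k,v in c.items()}
import pickle; pickle.dump((c,w),open("w3.pkl","wb"))
g=np.load("g.npz");e=np.array([np.cos(YAW),np.sin(YAW),0]);seat=np.r_[g["tip"][:2],.16]+.016*e
# expected: case face centre 8+35 below bar axis, 18.5 mm toward robot from ring plane
F=seat-[0,0,.043]-.0185*e; q=proj(c,F); print("expected face centre px",q, "bar",proj(c,seat))
x0,y0=np.maximum((q-70).astype(int),0); gr=cv2.cvtColor(w,6)[y0:y0+140,x0:x0+140]
m=cv2.morphologyEx((gr>150).astype(np.uint8),cv2.MORPH_CLOSE,np.ones((5,5)))
n,_,st,ce=cv2.connectedComponentsWithStats(m)
for i in range(1,n):
    if st[i,4]>150: print(ce[i]+[x0,y0],st[i]+[x0,y0,0,0,0])
C=cv2.HoughCircles(cv2.GaussianBlur(gr,(5,5),0),cv2.HOUGH_GRADIENT,1,20,param1=80,param2=25,minRadius=8,maxRadius=60)
r=444; print("circles",None if C is None else (C[0][:6]+[x0,y0,0]).round(1).tolist(), "expected r", .022*c["fx"]/(c["R"]@F+c["t"])[2]); print(read_time())
```

```text
gap 0.06382777127218572 [-0.06  1.15  0.44]
False [-0.47 -0.42 -0.43]
False
expected face centre px [285.65370973 211.2923726 ] bar [244.50053408 167.86729165]
[288.02646197 223.87455813] [ 215  141  140  140 9901]
[283.65497076 157.59649123] [270 146  26  24 171]
circles [[280.5, 199.5, 29.4]] expected r 28.10294967898346
15.2667
```

Run:
```python
from plant import *
from h import *
c={k:np.array(v) for k,v in camera_info("wrist").items()}; w=grab_frame("wrist"); gr=cv2.cvtColor(w,6)[141:281,215:355]
C=cv2.HoughCircles(cv2.GaussianBlur(gr,(5,5),0),cv2.HOUGH_GRADIENT,1,20,param1=80,param2=25,minRadius=8,maxRadius=60)
print(None if C is None else C[0][0]+[215,141,0])
g=np.load("g.npz");e=np.array([np.cos(YAW),np.sin(YAW),0]);F=np.r_[g["tip"][:2],.16]-.0025*e-[0,0,.043]
if C is not None:
    o,dd=ray(c,C[0][0][:2]+[215,141]);X=o+((F-o)@e)/(dd@e)*dd; print("case face",X,"exp",F,"lat",(X-F)@[-e[1],e[0],0],"up",X[2]-F[2])
f=lambda q:None if q is None else np.round(q,2).tolist()
for b0 in(.35,.25,.1):
  for s in(1,):
    print(b0,[f(ik(*lidpose(a,b0-a,s))) for a in(-.02,.2,.4,.6,.785)])
p=np.array(read_eef_pos());print(p)
print(f(ik(p+[0,0,.14],read_eef_rot())))
```

```text
[280.5        205.5         33.79999924]
case face [ 0.48525968 -0.39327617  0.12352412] exp [ 0.48508659 -0.39243949  0.117     ] lat -0.0008543904831993216 up 0.006524121819136627
0.35 [[-0.32, 0.31, 2.34, 0.76, 0.21, -1.12], [-0.25, 0.27, 2.13, 0.09, 0.6, -0.4], [-0.2, 0.31, 1.93, -0.02, 0.96, -0.28], [-0.16, 0.39, 1.72, -0.06, 1.28, -0.22], [-0.14, 0.49, 1.52, -0.09, 1.56, -0.2]]
0.25 [[-0.29, 0.32, 2.27, 0.32, 0.32, -0.66], [-0.23, 0.3, 2.06, 0.02, 0.73, -0.33], [-0.19, 0.35, 1.87, -0.05, 1.07, -0.25], [-0.15, 0.43, 1.66, -0.08, 1.39, -0.21], [-0.13, 0.54, 1.47, -0.11, 1.66, -0.19]]
0.1 [[-0.25, 0.35, 2.17, 0.08, 0.51, -0.4], [-0.2, 0.36, 1.97, -0.04, 0.91, -0.26], [-0.17, 0.42, 1.78, -0.08, 1.23, -0.21], [-0.14, 0.51, 1.58, -0.1, 1.54, -0.19], [-0.12, 0.61, 1.4, -0.13, 1.81, -0.18]]
[ 0.37222339 -0.41846573  0.14026628]
[-1.46, 0.43, 2.04, 1.39, 1.49, -0.12]
```

The tally hangs at the expected spot: 1 mm lateral offset and within 7 mm in height. Next, the lid.

Run:
```python
from plant import *
from h import *
p=np.array(read_eef_pos()); move_linear(p+[0,0,.14],speed=.25)
e=np.array([np.cos(CY),np.sin(CY),0])
q,r=lidpose(0,.1,1); q=q+.0013*e
goto(q+[0,0,.14],r); set_gripper(.032)
f0=np.array(read_force())
print("hit",move_linear(q,r,speed=.1,guard=5),read_eef_pos()-q,np.round(read_force()-f0,2))
set_gripper(.004); sleep(.2)
print("gap",read_finger_gap(),read_grasp_force(),"f",np.round(read_force()-f0,2),"along e",(read_force()-f0)@e,read_eef_pos()-q,read_time())
```

```text
hit False [ 4.35516395e-04 -9.40950087e-05  4.80037019e-04] [0.97 0.24 0.67]
gap 0.00755973553561406 58.74070107936859 f [-0.05  1.73  5.83] along e 0.0895234140323749 [ 4.31688175e-04 -6.72408972e-05  5.09457552e-04] 19.8667
```

Run:
```python
from plant import *
from h import *
e=np.array([np.cos(CY),np.sin(CY),0]); f0=np.array(read_force())
for a in np.linspace(0,.785,9)[1:]:
    q,r=lidpose(a,.1-a,1)
    h=move_linear(q+.0013*e,r,speed=.08,guard=20)
    f=np.array(read_force()); print(round(a,2),h,np.round(f,1),round(f@e,1),round(read_finger_gap(),4),round(read_time(),2))
    if h: break
sleep(.3);q,_=lidpose(.785,.1-.785,1);print(np.round(read_eef_pos()-q-.0013*e,4),np.round(read_force(),1))
import pickle
D={}
for n in("top","scene","wrist"):
    D[n]=({k:np.array(v) for k,v in camera_info(n).items()},grab_frame(n))
pickle.dump(D,open("fin.pkl","wb"))
```

```text
0.1 False [ 2.   0.7 -0.8] 2.0 0.0076 20.27
0.2 False [ 1.7 -0.7 -1.5] 1.7 0.0078 20.67
0.29 False [ 2.  -0.4 -1.5] 2.0 0.0074 21.07
0.39 False [ 2.9 -1.4 -2.3] 2.8 0.0074 21.47
0.49 False [ 1.7 -2.3 -2.1] 1.5 0.008 21.87
0.59 False [ 3.4 -1.8 -3.4] 3.2 0.0079 22.27
0.69 False [ 2.8 -1.8 -3.4] 2.7 0.0078 22.67
0.78 False [ 1.7 -1.4 -2.7] 1.5 0.0074 23.07
[-0.     -0.0001 -0.0002] [ 4.3 -0.7 -4. ]
```

Run:
```python
from h import *
import pickle
D=pickle.load(open("fin.pkl","rb")); S=pickle.load(open("d.pkl","rb"))
g=np.load("g.npz");eh=np.array([np.cos(YAW),np.sin(YAW),0]);F=np.r_[g["tip"][:2],.117]+.005*eh
c,im=D["scene"]; q=proj(c,F); print("tally px",q)
df=cv2.absdiff(im,S["s2"][1]).max(2); x,y=q.astype(int)
m=cv2.morphologyEx((df[y-30:y+30,x-30:x+30]>40).astype(np.uint8),cv2.MORPH_OPEN,np.ones((3,3)))
n,_,st,ce=cv2.connectedComponentsWithStats(m); print([(ce[i]+[x-30,y-30],st[i,4]) for i in range(1,n) if st[i,4]>15])
# lid angle: right edge of lid (y=-.104) underside/top line in scene and top
e=np.array([np.cos(CY),np.sin(CY),0]);l=np.array([-e[1],e[0],0])
def P(a,back,y,h): # back: distance from hinge along lid, h above hinge plane
    d=-e*np.cos(a)+np.array([0,0,np.sin(a)]);n=e*np.sin(a)+np.array([0,0,np.cos(a)])
    return HINGE+.0013*e+d*back+n*h+l*y
for nme in("scene","top"):
    c,im=D[nme]; gr=cv2.GaussianBlur(cv2.cvtColor(im,6),(3,3),0)
    for a in np.radians([39,42,45,48,51]):
        # contrast across the front rim top edge: dark inside (back .158) vs outside (.170), sampled away from arm
        o=[]
        for y in(-.098,-.09,-.08,.08,.09,.098):
            v=[int(gr[tuple(np.round(proj(c,P(a,b,y,.013)))[::-1].astype(int))]) for b in(.157,.171)]; o.append(v)
        print(nme,round(np.degrees(a)),o)
```

```text
tally px [371.85976832 296.8486607 ]
[(array([369.56428571, 293.24285714]), np.int32(140)), (array([378.12121212, 300.06060606]), np.int32(33))]
scene 39 [[30, 30], [31, 36], [35, 34], [33, 30], [32, 29], [29, 67]]
scene 42 [[31, 26], [26, 27], [31, 28], [32, 32], [32, 29], [29, 83]]
scene 45 [[183, 205], [204, 205], [193, 202], [124, 122], [123, 123], [123, 121]]
scene 48 [[201, 198], [200, 204], [204, 202], [121, 119], [120, 120], [121, 121]]
scene 51 [[197, 173], [196, 83], [81, 204], [122, 121], [120, 120], [120, 119]]
top 39 [[52, 124], [51, 138], [49, 104], [105, 105], [105, 105], [105, 105]]
top 42 [[53, 62], [54, 61], [50, 52], [104, 105], [105, 105], [105, 105]]
top 45 [[53, 62], [48, 53], [48, 50], [105, 105], [105, 105], [105, 105]]
top 48 [[66, 72], [48, 48], [48, 49], [105, 105], [105, 105], [105, 105]]
top 51 [[83, 96], [47, 48], [47, 48], [105, 105], [104, 105], [104, 105]]
```

Run:
```python
from h import *
import pickle
D=pickle.load(open("fin.pkl","rb"))
e=np.array([np.cos(CY),np.sin(CY),0]);l=np.array([-e[1],e[0],0])
def P(a,b,y,h):
    d=-e*np.cos(a)+np.array([0,0,np.sin(a)]);n=e*np.sin(a)+np.array([0,0,np.cos(a)])
    return HINGE+.0013*e+d*b+n*h+l*y
c,im=D["scene"]; gr=cv2.cvtColor(im,6).astype(np.float32)
for y in(-.09,-.08,-.07,.07,.08):
  for b in (.163,.10):
    A=np.arange(40,50,.25); px=np.array([proj(c,P(np.radians(a),b,y,.013)) for a in A],np.float32)
    v=cv2.remap(gr,px[None,:,0],px[None,:,1],1)[0]; i=np.argmax(np.diff(v)); print(y,b,A[i],np.diff(v)[i], "px/deg",np.linalg.norm(px[4]-px[0]).round(2))
```

```text
-0.09 0.163 43.25 40.114258 px/deg 1.23
-0.09 0.1 43.75 8.478516 px/deg 0.72
-0.08 0.163 43.5 48.4375 px/deg 1.22
-0.08 0.1 49.5 19.097656 px/deg 0.71
-0.07 0.163 43.5 46.765625 px/deg 1.22
-0.07 0.1 44.5 37.88086 px/deg 0.71
0.07 0.163 43.25 20.651367 px/deg 1.16
0.07 0.1 45.5 6.4296875 px/deg 0.68
0.08 0.163 42.75 28.21289 px/deg 1.15
0.08 0.1 45.5 16.623047 px/deg 0.67
```

The camera gives about 43.5° and the kinematics 45°, which agree within calibration. I'll nudge half a degree to split the difference, check that it's steady, and hand in.

Run:
```python
from plant import *
from h import *
e=np.array([np.cos(CY),np.sin(CY),0]); q,r=lidpose(.796,.1-.796,1)
print(move_linear(q+.0013*e,r,speed=.02,guard=20)); sleep(1)
print(read_finger_gap(),read_grasp_force(),np.round(read_force(),1),np.abs(read_joint_velocities()).max(),read_time())
print(sign_off())
```

```text
False
0.007778034102995114 59.732794761657715 [ 3.9 -2.1 -5. ] 0.0024995889470874224 24.775
the job is handed in; nothing more can be done
None
```

The job is handed in at 24.8 s: the tally counter hangs by its ring on the hook, and the gripper is holding the lid steady at about 45° (joints give 45.6°, the camera about 1.5° less). I viewed 11 pictures, one over the limit of 10, and I kept clear of the staining jar, oil bottle and slide mailer but didn't re-check them at the end.

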